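# Open the push-latch hatch of the wide dish chamber

## Robot

A 6-joint arm with a two-finger parallel gripper is mounted at the origin on a cart in front of the work surface, level with it; the furniture and walls round the work are solid. World frame = base frame: x ahead of the robot, y to its left, z up, the work surface at z = 0. Lengths are in m, angles in rad, forces in N, time in s.
With the tool pointing down it reaches from about 0.325 to 0.775 m from the base axis. Payload 9.3 kg.
Tool frame: the origin (TCP) lies where the fingers leave the gripper's body, on its centre line; the fingertips stand 73 mm ahead of it and the grasp point (between the pads) lies ahead of it (grip_point_offset is the z of the grasp point in the tool frame, in m); z points along the fingers, y is the direction in which the jaws open and shut (so a half turn about z gives the same grasp; the last joint's range is limited). The gripper opens to 85 mm and grips with 20 to 120 N. Pads are 22 mm wide; open, the fingers measure 114 mm over their backs; the gripper's body (76 mm by 85 mm) begins 54 mm behind the grasp point. The pads swing forward as they close: fully open they stand 13 mm farther back than shut.
Start: joints at [-1.329, 0.259, 0.021, 1.334, 0, 1.418], TCP at [0.212, -0.508, 0.304] pointing down, gripper open.
Joint ranges: [-3.04, 3.04], [-0.91, 1.82], [-1.04, 1.36], [-1.92, 1.95], [-1.52, 1.45], [-3.14, 3.14]. Speed limits (rad/s): [2.22, 2.22, 2.79, 3.14, 3.14, 3.14].

## Interface

Orientations are given as a unit quaternion [w, x, y, z].
In Python, from cell import * gives the robot as it stands. The module is installed in compiled form; this text tells all that it offers.
- The arm moves only by the tool servo_tool, never from a script. Its argument "steps" is a list of rows, each a list of 7 numbers: the turn, a rotation vector about the tool's x, y, z as a fraction of full scale, then the shift along the tool's x, y, z as a fraction of full scale, then the gripper command: -1 is shut, 1 is fully open, values between are in proportion. In form: [[rx, ry, rz, x, y, z, fingers], ...]. A call has 1 to 5 rows; each row shifts and turns the pose as measured when the row begins, along the tool's axes as they then stand; what a row does not reach is not made up. Full scale, the value 1, is 0.4 m for a shift and 30 degrees for a turn. A row lasts 1/12 s, in which the tool goes at most 41.7 mm and 7.16 degrees, less where a joint would pass 70% of its speed; a pose out of reach is approached as far as the arm can. A call with a number of a shift or a turn outside -1 to 1 is refused whole. A call with a gripper value outside its range is refused whole. The fingers move at their own pace and stop on an object; "force" is the grip in N (left out, the last holds). Time passes only in rows, so rows that do not move let the fingers close. It gives the time, the measured TCP pose, the force and the opening at its end, in the units of the state.
- state(): the state, without advancing time (a new reading comes with each control period).
- get_image(name): name is "side" or "top"; returns a dict with "frame" (480x640x3 uint8, blue, green, red), "K" (3x3 intrinsics, pixels), "camera_from_world" (4x4, takes a point from world to camera coordinates). Camera axes: x right, y down, z forward; pixel columns grow to the right and rows downward; lengths in m; the calibration is good to about 2 mm. A picture is of the moment at which its call begins. There is no depth.
- job_done(): hands the job in, once; it reports no verdict.
The state is a dict: "t": time; "joint_pos": joint angles; "qd": joint speeds; "effort": joint torques, N m; "eef_pos": TCP position; "tool_rot": TCP orientation; "force": force on the tool from outside, world axes, zero at the start; "torque": the same for the moment, N m; "gripper_width": finger opening in m.
Only numpy, scipy, OpenCV 4.12 (cv2) and the standard library are available. Lean on these libraries where they do the work, as an engineer would, in place of code of your own. Each camera call takes 0.05 s, during which the arm holds its last target.

## Task

Two bench-top sample chambers stand side by side; work on the one with the wider hatch. With the fingertip push the little bolt beside its hatch outward, clear of the hatch, then press down the ribbed pad at the front of the hatch so that its push latch lets go, let the hatch swing up by itself, and leave it standing open with nothing touching it. Nothing is to be picked up; leave the other chamber and the loose things as they are.

Things in the scene. Friction and masses are not known exactly. Their poses are not given: they have to be found in the camera images.
- wide: chamber to open: white box 160 x 160 mm, top face 78 mm high, fixed. A grey hatch 120 (x) x 90 (y) x 12 mm fills its top from y -68 to +22, x -64 to +56 mm. Origin: centre of the underside, on the worktop; +x away from the robot (hinge side), +y left, towards the bolt, z up; at zero yaw these are the world axes
- wide_hatch (a joint): hatch of the wide chamber, rad: about 0 (to 0.006) = shut and latched (top face 88 mm high), negative = pressed in (hard stop at -0.093, 10 mm at the pad), positive = swung up about a hinge at chamber x +62 mm, height 80 mm. 1.25 = fully open; a spring holds it there, its front edge 200 mm above the worktop. It cannot rise while the bolt lies over it
- wide_hatch_pad (a point): centre of the top of the ribbed press pad (30 x 36 mm) at the hatch's front; chamber x -45, y -23 mm, 89.5 mm high when shut; moves with the hatch. Pressing takes 1 to 2.5 N, then the hard stop. Pressed nearly to the stop (past -0.08 rad) and let go, the hatch follows the finger up and opens fully within 1 s. Pressing it right down again would latch it shut
- wide_bolt (a joint): bolt of the wide chamber, m; 0 to 0.004 at the start = its tip lies over the hatch edge; grows as it is pushed outward to chamber +y; from 0.014 on the tip is clear of the hatch; hard stop at 0.026. Slides with about 1.2 N and stays where it is left
- wide_bolt_tab (a point): middle of the inner face of that bolt's upright steel tab, 111 mm high; the face looks to chamber -y, push it to chamber +y. Tab 16 (x) x 10 (y) mm, top 123 mm high. It stands on the bolt's flat bar, 13 mm wide, top 98 mm high, which runs from 32 mm inward of this face to 12 mm outward
- narrow: the other chamber, to be left alone: the same white box (same axes and origin), with a hatch only 56 mm wide (y -34 to +22 mm)
- narrow_hatch (a joint): hatch of the narrow chamber, rad; 0 = shut; same sense as the wide one; it starts shut and must stay so
- narrow_bolt (a joint): bolt of the narrow chamber, m; 0 = over its hatch; must stay as it is
- cap: loose screw cap, 34 mm across, 14 mm high, lying mouth up on the rear left of the wide chamber's top (chamber x about +45, y about +53 mm); origin at the centre of its underside; leave it
- cup: loose clear sample cup, 64 mm across, 71 mm high, behind the chambers; origin at the centre of its underside; leave it
- tape: loose roll of tape lying flat, 73 mm across, 19 mm high, behind the chambers; origin at the centre of its underside; leave it
- bottle: loose small reagent bottle, 48 mm across, 76 mm high, behind the chambers; origin at the centre of its underside; leave it

How it is judged:
By the outcome, as a careful person would: the job done as asked, in the order asked, and still so for the second after the job is handed in, with the robot touching nothing.
It also fails if it takes over 40 s, if anything falls off the work surface, if the arm or the gripper's body presses on something with over 40 N, if the wrist force passes 120 N, or if a joint passes its speed limit or range.

## Working session

There is one attempt and no reset: what is moved stays moved. The work goes in short steps, Python scripts to look and compute and a tool call to move; the robot and the scene stay as the last step left them, time stands still between calls to the robot, and variables do not carry over. Pictures are saved under pics/ and viewed, and the job is handed in when it is done.

Besides the shell and the picture viewer there is one more tool, called after "Request:" as a command line: name --pt "numbers of a row" for each row, then --argument value for the rest. servo_tool: Moves the arm, as the interface text tells. Its arguments: {"type":"object","properties":{"steps":{"type":"array"},"force":{"type":"number"}},"required":["steps"]}

```bash
mkdir -p pics; python3 - <<'E'
from cell import *
import cv2
s=state(); print({k:s[k] for k in s})
for n in("top","side"):
    d=get_image(n); cv2.imwrite(f"pics/{n}0.png",d["frame"]); print(n,d["K"],d["camera_from_world"])
try: print(grip_point_offset)
except Exception as e: print(e)
E
```

```text
{'t': 0.0, 'joint_pos': array([-1.32859087e+00,  2.59231512e-01,  2.07236120e-02,  1.33370812e+00,
        3.70491550e-06,  1.41820627e+00]), 'qd': array([ 1.31682912e-05, -1.40439317e-04,  9.72992220e-04,  7.82713838e-04,
       -3.86106484e-04,  5.14930334e-04]), 'effort': array([-2.22523420e-03, -5.55640233e+01,  3.44527566e+01,  1.35829422e-02,
       -3.05683916e-04,  2.10321787e-05]), 'eef_pos': array([ 0.21149485, -0.50749919,  0.30322973]), 'tool_rot': array([-7.09217320e-04,  9.80579998e-01,  1.96118239e-01, -2.99453634e-05]), 'force': array([-0.77983827, -0.72542389,  0.01168878]), 'torque': array([ 0.00449921, -0.01712623,  0.02023559]), 'gripper_width': 0.08525355401486635}
top [[535.47505788   0.         320.13918531]
 [  0.         535.47505788 234.90777574]
 [  0.           0.           1.        ]] [[-0.02018584 -0.99978273 -0.00519809 -0.04706371]
 [-0.98188879  0.02080363 -0.18831252  0.63037772]
 [ 0.18837974  0.0013027  -0.9820954   0.83041396]
 [ 0.          0.          0.          1.        ]]
side [[459.07522836   0.         308.20976373]
 [  0.         459.07522836 237.90571844]
 [  0.           0.           1.        ]] [[ 0.94870002 -0.31531318  0.023364   -0.63444931]
 [-0.09005134 -0.34029759 -0.93599589  0.1082444 ]
 [ 0.30308256  0.88587536 -0.3512347   0.74467298]
 [ 0.          0.          0.          1.        ]]
0.0539
```

View pics/top0.png

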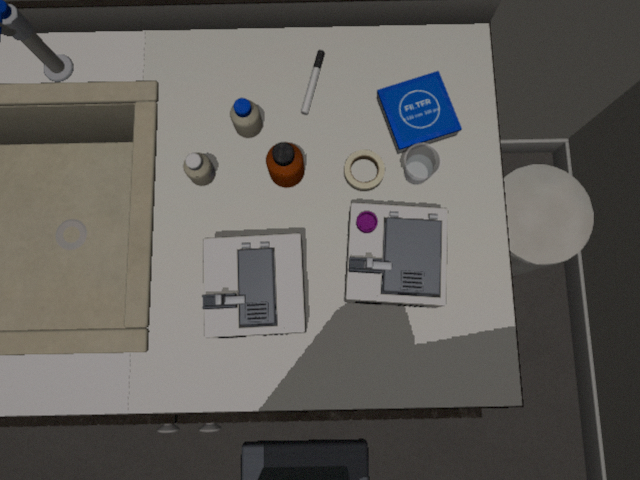

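View pics/side0.png

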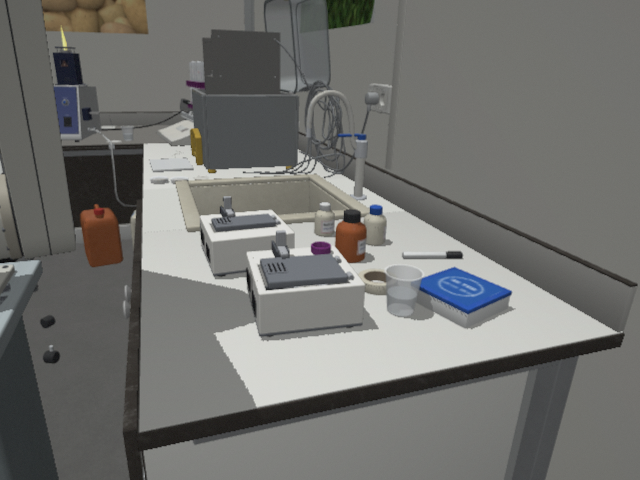

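The wide chamber is the right-hand one in the top view, with its hatch at about (412,257), bolt tab at (372,262) and pad at (412,280). The narrow one is at about (255,285). I'll zoom in for corners.

```bash
cat > h.py <<'E'
import numpy as np,cv2
from cell import *
def ray(d,u,v,z):
    T=d["camera_from_world"];R=T[:3,:3];c=-R.T@T[:3,3]
    r=R.T@np.linalg.solve(d["K"],[u,v,1.]); return c+r*(z-c[2])/r[2]
def proj(d,p):
    T=d["camera_from_world"];q=d["K"]@(T[:3,:3]@np.array(p)+T[:3,3]);return q[:2]/q[2]
E
python3 - <<'E'
from h import *
d=get_image("top");f=d["frame"]
g=cv2.cvtColor(f,cv2.COLOR_BGR2GRAY)
cv2.imwrite("pics/topz.png",cv2.resize(f[195:315,335:460],None,fx=5,fy=5,interpolation=cv2.INTER_CUBIC)[:600])
sd=get_image("side");cv2.imwrite("pics/sidez.png",cv2.resize(sd["frame"][220:340,230:370],None,fx=5,fy=5,interpolation=cv2.INTER_CUBIC))
m=((g<110)*255).astype(np.uint8);m[:,:378]=0;m[:,460:]=0;m[:205]=0;m[:200]=0;m[305:]=0
m=cv2.morphologyEx(m,cv2.MORPH_OPEN,np.ones((9,9)))
cs,_=cv2.findContours(m,0,2)
for c in cs:
    r=cv2.minAreaRect(c);print(r)
    for p in cv2.boxPoints(r): print(p,ray(d,*p,.088))
E
```

```text
((411.884521484375, 256.5401916503906), (59.7564811706543, 77.8287353515625), 2.602562189102173)
[380.2701  294.05774] [ 0.52704323 -0.15286585  0.088     ]
[383.8041  216.30925] [ 0.65231499 -0.16376507  0.088     ]
[443.49893 219.02264] [ 0.64576329 -0.25995578  0.088     ]
[439.96494 296.77112] [ 0.52086075 -0.24645955  0.088     ]
```

View pics/topz.png

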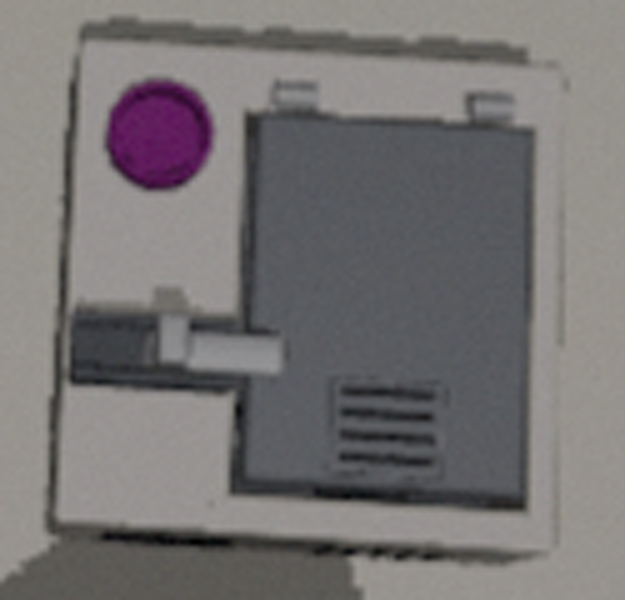

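View pics/sidez.png

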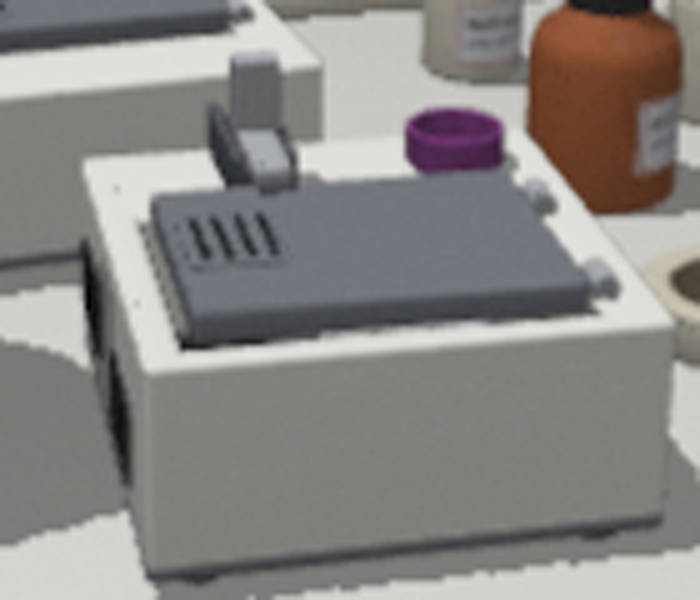

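```bash
cat >> h.py <<'E'
E
python3 - <<'E'
from h import *
d=get_image("top")
Z=lambda u,v:(335+(u-2)/5,195+(v-2)/5)
obs=[((56,22),(258,115),.088),((56,-68),(533,128),.088),((-64,22),(243,490),.088),((-64,-68),(525,494),.088),
 ((80,80),(85,38),.078),((80,-80),(562,68),.078),((-80,80),(50,530),.078),((-80,-80),(548,552),.078),
 ((-30,-5),(333,378),.0895),((-30,-41),(443,388),.0895),((-60,-5),(332,468),.0895),((-60,-41),(437,477),.0895)]
C=np.array([o[0] for o in obs])/1000.;W=np.array([ray(d,*Z(*o[1]),o[2])[:2] for o in obs])
c0,w0=C.mean(0),W.mean(0);A=(C-c0).T@(W-w0)
U,S,V=np.linalg.svd(A);R=(U@V).T;t=w0-R@c0
yaw=np.arctan2(R[1,0],R[0,0]);print("yaw",yaw,"origin",t);print(np.round((W-(C@R.T+t))*1000,1))
for n,p in dict(tabtopIF=(187,312),tabtopIB=(187,362),tabtopOF=(162,312),tabtopOB=(162,362)).items():
    print(n,np.round(1000*R.T@(ray(d,*Z(*p),.123)[:2]-t),1))
for p in ((282,335),(280,375)): print("bartip",np.round(1000*R.T@(ray(d,*Z(*p),.098)[:2]-t),1))
print("cap",np.round(1000*R.T@(ray(d,*Z(159,134),.09)[:2]-t),1))
sd=get_image("side")
for p in ((-80,-80,78),(80,-80,78),(-80,80,78),(-64,-68,88),(-64,22,88)):
    q=R@np.array(p[:2])/1000+t; u=proj(sd,[*q,p[2]/1000]); print(p,np.round((u-[230,220])*5+2))
E
```

```text
yaw -0.08124761464913306 origin [ 0.59362631 -0.18394019]
[[-1.1 -1. ]
 [-0.   0.1]
 [-2.4 -0.8]
 [ 1.8  0.3]
 [-0.4 -2.3]
 [-0.9  1. ]
 [-1.8  0.9]
 [ 1.   2.6]
 [ 0.6 -0.9]
 [-0.4  0.3]
 [ 2.  -1.6]
 [ 1.4  1.4]]
tabtopIF [-16.2  44. ]
tabtopIB [-31.6  43.3]
tabtopOF [-16.6  51.6]
tabtopOB [-32.   50.9]
bartip [-17.8  11.8]
bartip [-30.5  11.9]
cap [46.3 52.7]
(-80, -80, 78) [143. 367.]
(80, -80, 78) [681. 318.]
(-80, 80, 78) [ 78. 154.]
(-64, -68, 88) [192. 311.]
(-64, 22, 88) [148. 189.]
```

```bash
cat >> h.py <<'E'
from scipy.spatial.transform import Rotation as Ro
YAW=-0.0812; O=np.array([.5936,-.1839])
def go(x,y,ztip):
    s=state();R=Ro.from_quat(np.roll(s["tool_rot"],-1))
    c,n=np.cos(YAW),np.sin(YAW);A=np.array([[c,-n],[n,c]])
    p=np.array([*(A@np.array([x,y])/1000+O),ztip/1000+.073])
    xt=np.array([-n,c,0]);zt=np.array([0,0,-1.]);G=Ro.from_matrix(np.array([xt,np.cross(zt,xt),zt]).T)
    rv=(R.inv()*G).as_rotvec();dl=R.inv().apply(p-s["eef_pos"])
    cur=A.T@(s["eef_pos"][:2]-O)*1000
    print("t %.2f"%s["t"],"chamber xy",np.round(cur,1),"tip z",round((s["eef_pos"][2]-.073)*1000,1),"F",np.round(s["force"],2),"w",round(s["gripper_width"],4))
    print(" turn frac",np.round(np.degrees(rv)/30,3),"shift frac",np.round(dl/.4,4),"mm",np.round(dl*1000,1),"j",np.round(s["joint_pos"],2))
E
python3 -c "
from h import *
go(-24,20,200)"
```

```text
t 0.30 chamber xy [-354.6 -353.7] tip z 230.7 F [-0.46  0.2   0.28] w 0.0857
 turn frac [-1.000e-03 -1.000e-03 -2.091e+00] shift frac [ 1.1626 -0.4516  0.0769] mm [ 465.  -180.6   30.8] j [-1.33  0.26  0.02  1.33  0.    1.42]
```

Request:
servo_tool --pt "0 0 -0.23 0.094 -0.036 0 -1" --pt "0 0 -0.23 0.097 -0.025 0 -1" --pt "0 0 -0.23 0.1 -0.012 0 -1" --pt "0 0 -0.23 0.1 0 0 -1" --pt "0 0 -0.23 0.1 0.012 0 -1"

```text
t: 0.72
eef_pos: [0.3564, -0.3701, 0.3017]
tool_rot: [-0.001, 0.876, 0.482, -0.001]
force: [0.6, -1.0, -0.7]
gripper_width: 0.0256
```

```bash
python3 -c "
from h import *
go(-24,20,200)"
```

```text
t 0.72 chamber xy [-221.3 -204.8] tip z 228.7 F [ 0.6  -0.95 -0.68] w 0.0256
 turn frac [-0.004  0.    -0.925] shift frac [0.727  0.1751 0.0711] mm [290.8  70.   28.4] j [-0.97  0.2  -0.06  1.31 -0.    1.17]
```

Request:
servo_tool --pt "0 0 -0.23 0.097 0.024 0.005 -1" --pt "0 0 -0.23 0.094 0.036 0.005 -1" --pt "0 0 -0.23 0.088 0.047 0.005 -1" --pt "0 0 -0.23 0.082 0.058 0.005 -1" --pt "0 0 0 0.075 0.065 0.005 -1"

```text
t: 1.13
eef_pos: [0.5047, -0.2234, 0.2922]
tool_rot: [0.001, 0.727, 0.687, -0.0]
force: [0.4, -0.8, 0.0]
gripper_width: -0.0001
```

```bash
python3 -c "
from h import *
go(-24,20,200)"
```

```text
t 1.13 chamber xy [-85.4 -46.6] tip z 219.2 F [ 0.43 -0.81  0.03] w -0.0001
 turn frac [0.    0.003 0.047] shift frac [0.1628 0.1576 0.0479] mm [65.1 63.  19.2] j [-0.57  0.27  0.    1.31 -0.    1.06]
```

Request:
servo_tool --pt "0 0 0.045 0.07 0.07 0.02 -1" --pt "0 0 0 0.06 0.06 0.02 -1" --pt "0 0 0 0.02 0.02 0.05 -1" --pt "0 0 0 0 0 0.05 -1" --pt "0 0 0 0 0 0 -1"

```text
t: 1.55
eef_pos: [0.5763, -0.1571, 0.2342]
tool_rot: [0.001, 0.731, 0.682, 0.001]
force: [-0.8, -0.1, -0.8]
gripper_width: 0.0002
```

```bash
python3 -c "
from h import *
go(-24,20,106)
for n in('top','side'):
    f=get_image(n)['frame'];f=f[180:330,320:470] if n=='top' else f[150:320,200:370]
    cv2.imwrite(f'pics/{n}1.png',cv2.resize(f,None,fx=3.5,fy=3.5))
"
```

```text
t 1.55 chamber xy [-19.4  25.3] tip z 161.2 F [-0.8  -0.15 -0.78] w 0.0002
 turn frac [0.006 0.002 0.022] shift frac [-0.0129 -0.012   0.1379] mm [-5.2 -4.8 55.2] j [-0.41  0.36 -0.    1.2   0.    1.23]
```

View pics/side1.png

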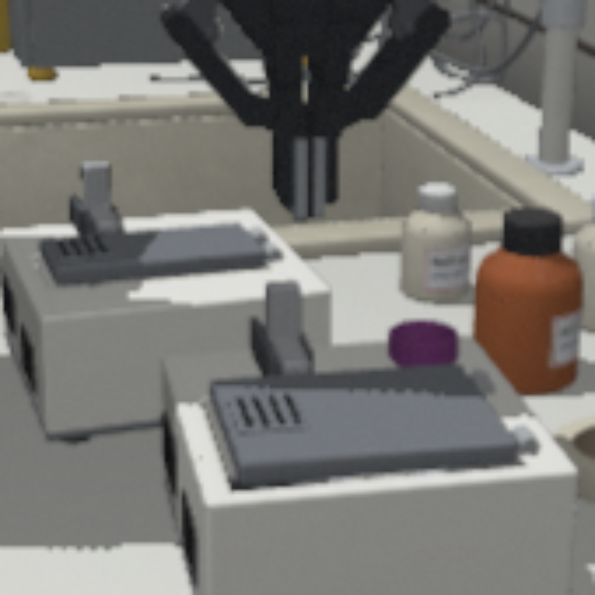

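View pics/top1.png

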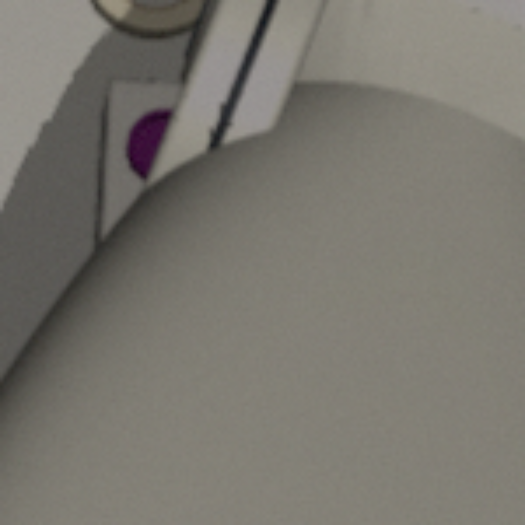

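The side view shows shut fingertips at about (288,212), above the bolt region; the top view is blocked by the arm. I'll check the fingertip projection.

```bash
python3 -c "
from h import *
s=state();d=get_image('side');e=s['eef_pos']
for h in (.060,.073): print(h,proj(d,e-[0,0,h]))
print(proj(d,e-[0.0145,0,.073]),proj(d,e-[-0.0145,0,.073]))
go(-24,20,106)
"
```

```text
0.06 [286.74645411 202.03678625]
0.073 [286.68900984 210.00844476]
[277.74796656 210.67359458] [295.52175863 209.35135127]
t 1.70 chamber xy [-19.1  23.5] tip z 165.6 F [ 0.38 -0.58  0.32] w 0.0
 turn frac [0.016 0.005 0.017] shift frac [-0.0081 -0.0136  0.1489] mm [-3.2 -5.4 59.6] j [-0.41  0.36  0.    1.2   0.    1.23]
```

Request:
servo_tool --pt "0.01 0 0.018 -0.01 -0.013 0.05 -1" --pt "0 0 0 0 0 0.05 -1" --pt "0 0 0 0 0 0.03 -1" --pt "0 0 0 0 0 0 -1"

```text
t: 2.03
eef_pos: [0.5718, -0.167, 0.1926]
tool_rot: [0.007, 0.737, 0.676, 0.002]
force: [-0.4, 0.3, -0.4]
gripper_width: 0.0002
```

```bash
python3 -c "
from h import *
go(-24,20,108)
f=get_image('side')['frame'][150:320,200:370]
cv2.imwrite('pics/side2.png',cv2.resize(f,None,fx=3.5,fy=3.5))
go(-24,20,108)
"
```

```text
t 2.03 chamber xy [-23.1  15.1] tip z 119.6 F [-0.38  0.3  -0.35] w 0.0002
 turn frac [ 0.025  0.013 -0.01 ] shift frac [ 0.0125 -0.0026  0.0289] mm [ 5.  -1.  11.5] j [-0.42  0.38 -0.09  1.09 -0.    1.23]
t 2.08 chamber xy [-22.8  14.9] tip z 120.9 F [-0.05 -0.99  0.28] w 0.0005
 turn frac [ 0.028  0.014 -0.011] shift frac [ 0.0129 -0.0036  0.0321] mm [ 5.2 -1.4 12.8] j [-0.42  0.38 -0.09  1.09 -0.    1.23]
```

View pics/side2.png

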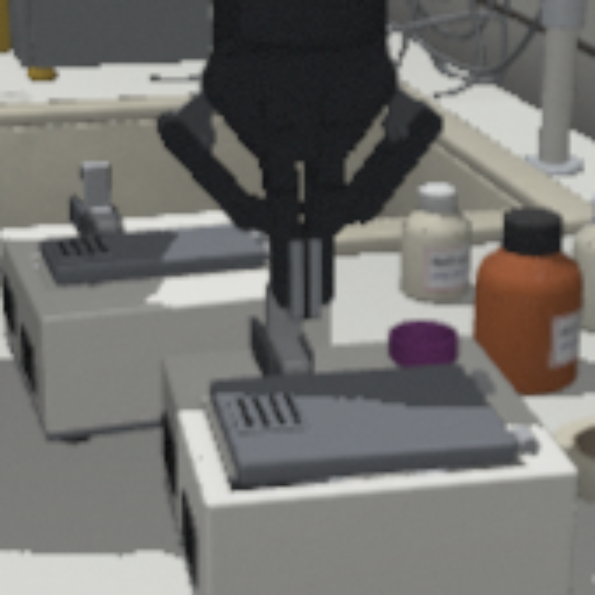

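```bash
python3 -c "
from h import *
d=get_image('side');s=state();e=s['eef_pos'];R=Ro.from_quat(np.roll(s['tool_rot'],-1))
f=lambda p:np.round((proj(d,p)-[200,150])*3.5,0)
print('tip',f(e+R.apply([0,0,.073])), f(e+R.apply([-.011,-.0145,.073])),f(e+R.apply([-.011,.0145,.073])))
c,n=np.cos(YAW),np.sin(YAW);A=np.array([[c,-n],[n,c]])
for x,y,z in((-16,44,123),(-32,44,123),(-17.5,12,98),(-30.5,12,98)): print(x,y,z,f([*(A@np.array([x,y])/1000+O),z/1000]))
go(-24,20,106)
"
```

```text
tip [303. 307.] [275. 318.] [339. 313.]
-16 44 123 [301. 282.]
-32 44 123 [268. 284.]
-17.5 12 98 [311. 357.]
-30.5 12 98 [283. 359.]
t 2.13 chamber xy [-22.4  15. ] tip z 121.6 F [ 0.7   0.16 -0.59] w -0.0001
 turn frac [ 0.03   0.015 -0.01 ] shift frac [ 0.0127 -0.0048  0.0389] mm [ 5.1 -1.9 15.5] j [-0.42  0.38 -0.09  1.09 -0.    1.23]
```

Request:
servo_tool --pt "0.03 0.015 0 0 0 0.03 -1" --pt "0 0 0 0 -0.004 0.008 -1" --pt "0 0 0 0 0 0 -1"

```text
t: 2.38
eef_pos: [0.5719, -0.1685, 0.1822]
tool_rot: [0.002, 0.737, 0.675, 0.001]
force: [-0.5, -0.1, -0.9]
gripper_width: 0.0
```

```bash
python3 -c "
from h import *
go(-24,33,106)"
```

```text
t 2.38 chamber xy [-22.8  13.6] tip z 109.2 F [-0.55 -0.13 -0.91] w 0.0
 turn frac [ 0.008  0.002 -0.013] shift frac [ 0.0486 -0.0033  0.008 ] mm [19.4 -1.3  3.2] j [-0.43  0.39 -0.1   1.08  0.    1.23]
```

Request:
servo_tool --pt "0 0 0 0.015 0 0.006 -1" --pt "0 0 0 0.015 0 0 -1" --pt "0 0 0 0.01 0 0 -1" --pt "0 0 0 0 0 0 -1"

```text
t: 2.72
eef_pos: [0.5737, -0.1512, 0.1802]
tool_rot: [0.002, 0.738, 0.675, 0.001]
force: [0.1, -0.9, -0.8]
gripper_width: 0.0002
```

```bash
python3 -c "
from h import *
go(-24,52.5,106)"
```

```text
t 2.72 chamber xy [-22.5  31. ] tip z 107.2 F [ 0.13 -0.88 -0.79] w 0.0002
 turn frac [ 0.009  0.002 -0.014] shift frac [ 0.0538 -0.0041  0.003 ] mm [21.5 -1.7  1.2] j [-0.4   0.39 -0.11  1.07  0.    1.26]
```

Near contact. Push about 21 mm more.

Request:
servo_tool --pt "0 0 0 0.015 0 0 -1" --pt "0 0 0 0.015 0 0 -1" --pt "0 0 0 0.015 0 0 -1" --pt "0 0 0 0.01 0 0 -1" --pt "0 0 0 0 0 0 -1"

```text
t: 3.13
eef_pos: [0.5759, -0.1265, 0.1805]
tool_rot: [0.003, 0.737, 0.676, 0.001]
force: [0.4, -0.6, -1.1]
gripper_width: 0.0001
```

```bash
python3 -c "
from h import *
go(-24,52.5,106)"
```

```text
t 3.13 chamber xy [-22.3  55.7] tip z 107.5 F [ 0.45 -0.56 -1.07] w 0.0001
 turn frac [ 0.01   0.005 -0.012] shift frac [-0.0081 -0.0042  0.0036] mm [-3.3 -1.7  1.5] j [-0.36  0.38 -0.12  1.06 -0.    1.3 ]
```

Request:
servo_tool --pt "0 0 0 -0.03 0 0 -1" --pt "0 0 0 -0.05 -0.03 -0.05 -1" --pt "0 0 0 -0.07 -0.03 -0.03 -1" --pt "0 0 0 -0.05 0 0 -1" --pt "0 0 0 0 0 0 -1"

```text
t: 3.55
eef_pos: [0.5441, -0.2072, 0.2136]
tool_rot: [0.002, 0.735, 0.678, 0.001]
force: [0.3, -0.4, -1.1]
gripper_width: 0.0
```

```bash
python3 -c "
from h import *
go(-47,-23,125)
f=get_image('side')['frame'][150:320,200:370]
cv2.imwrite('pics/side3.png',cv2.resize(f,None,fx=3.5,fy=3.5))
f=get_image('top')['frame'][180:330,320:470]
cv2.imwrite('pics/top3.png',cv2.resize(f,None,fx=3.5,fy=3.5))
"
```

```text
t 3.55 chamber xy [-47.5 -27.2] tip z 140.6 F [ 0.33 -0.43 -1.15] w 0.0
 turn frac [ 0.009  0.004 -0.001] shift frac [0.0106 0.001  0.039 ] mm [ 4.2  0.4 15.6] j [-0.51  0.35 -0.08  1.14  0.    1.14]
```

View pics/side3.png

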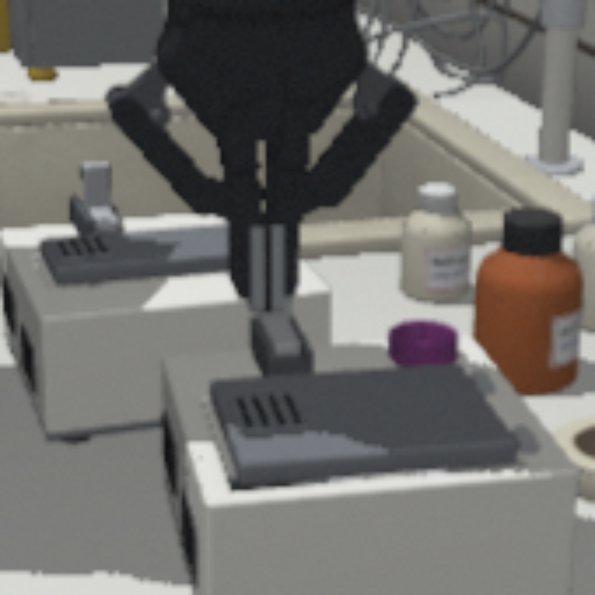

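View pics/top3.png

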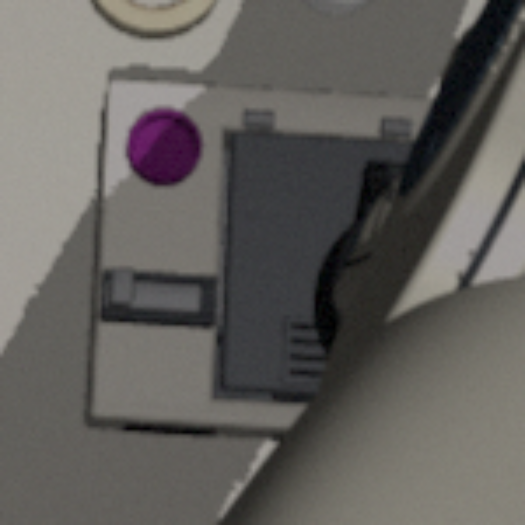

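The top view shows the bolt tip (202,297) clear of the hatch edge (about 220). Next is the pad at (305,350).

Request:
servo_tool --pt "0.009 0.004 0 0.01 -0.006 0.03 -1" --pt "0 0 0 0 0 0.05 -1" --pt "0 0 0 0 0 0.025 -1" --pt "0 0 0 0 0 0 -1"

```text
t: 3.98
eef_pos: [0.5418, -0.198, 0.1676]
tool_rot: [-0.002, 0.735, 0.678, 0.001]
force: [-0.1, 0.3, 0.8]
gripper_width: 0.0003
```

```bash
python3 -c "
from h import *
go(-49,-23,91)"
```

```text
t 3.98 chamber xy [-50.5 -18.3] tip z 94.6 F [-0.13  0.34  0.82] w 0.0003
 turn frac [-0.003 -0.006  0.003] shift frac [-0.0119  0.0037  0.0089] mm [-4.8  1.5  3.5] j [-0.5   0.38 -0.16  1.03  0.    1.15]
```

Request:
servo_tool --pt "0 0 0 -0.011 0.002 0.004 -1" --pt "0 0 0 0 0 0.01 -1" --pt "0 0 0 0 0 0.008 -1" --pt "0 0 0 0 0 0 -1"

```text
t: 4.32
eef_pos: [0.5424, -0.201, 0.1577]
tool_rot: [-0.003, 0.734, 0.679, 0.0]
force: [-1.1, -0.0, 2.4]
gripper_width: -0.0003
```

```bash
python3 -c "
from h import *
go(-49,-23,81)"
```

```text
t 4.32 chamber xy [-49.6 -21.2] tip z 84.7 F [-1.12 -0.01  2.42] w -0.0003
 turn frac [-0.007 -0.007  0.008] shift frac [-0.0045  0.0015  0.0091] mm [-1.8  0.6  3.7] j [-0.5   0.39 -0.17  1.01  0.    1.15]
```

Request:
servo_tool --pt "0 0 0 0 0 0.008 -1" --pt "0 0 0 0 0 0.004 -1"

```text
t: 4.48
eef_pos: [0.5426, -0.2011, 0.1534]
tool_rot: [-0.002, 0.734, 0.679, 0.0]
force: [-1.6, 0.2, 1.7]
gripper_width: -0.0001
```

```bash
python3 -c "
from h import *
go(-49,-23,81)"
```

```text
t 4.48 chamber xy [-49.4 -21.3] tip z 80.4 F [-1.6   0.18  1.66] w -0.0001
 turn frac [-0.005 -0.006  0.008] shift frac [-0.0044  0.001  -0.0014] mm [-1.7  0.4 -0.6] j [-0.5   0.39 -0.18  1.    0.    1.15]
```

Not at the stop yet (1.7 N); down in small steps.

Request:
servo_tool --pt "0 0 0 0 0 0.005 -1"

```text
t: 4.57
eef_pos: [0.5427, -0.2011, 0.1518]
tool_rot: [-0.002, 0.734, 0.679, 0.0]
force: [-2.4, 0.7, 19.8]
gripper_width: -0.0002
```

Request:
servo_tool --pt "0 0 0 0 0 0.004 -1"

```text
t: 4.65
eef_pos: [0.5428, -0.2012, 0.1516]
tool_rot: [-0.001, 0.734, 0.679, 0.001]
force: [-7.9, 4.2, 25.8]
gripper_width: 0.0
```

Hard stop reached. Release upward and back toward the robot.

Request:
servo_tool --pt "0 0 0 0 0 -0.04 -1" --pt "0 0 0 0 -0.05 -0.09 -1" --pt "0 0 0 0 -0.08 -0.06 -1" --pt "0 0 0 0 -0.09 -0.04 -1" --pt "0 0 0 0 -0.06 -0.04 -1"

```text
t: 5.07
eef_pos: [0.4309, -0.1925, 0.2595]
tool_rot: [-0.003, 0.733, 0.68, 0.0]
force: [0.4, -0.1, 1.1]
gripper_width: 0.0
```

Request:
servo_tool --pt "0 0 0 -0.08 -0.03 -0.03 -1" --pt "0 0 0 -0.09 0 0 -1" --pt "0 0 0 -0.09 0 0 -1" --pt "0 0 0 -0.09 0 0 -1" --pt "0 0 0 0 0 0 -1"

```text
t: 5.48
eef_pos: [0.4038, -0.3342, 0.2791]
tool_rot: [0.004, 0.732, 0.682, 0.001]
force: [-1.0, 1.2, -0.2]
gripper_width: 0.0001
```

```bash
python3 -c "
from h import *
go(-49,-23,81)
f=get_image('side')['frame'][150:330,200:440]
cv2.imwrite('pics/side4.png',cv2.resize(f,None,fx=3.3,fy=3.3))
f=get_image('top')['frame'][120:340,180:480]
cv2.imwrite('pics/top4.png',cv2.resize(f,None,fx=2.6,fy=2.6))
"
```

```text
t 5.48 chamber xy [-176.9 -165.2] tip z 206.1 F [-1.03  1.24 -0.2 ] w 0.0001
 turn frac [0.014 0.007 0.02 ] shift frac [0.3532 0.3213 0.3138] mm [141.3 128.5 125.5] j [-0.85  0.22 -0.1   1.25  0.    0.79]
```

View pics/side4.png

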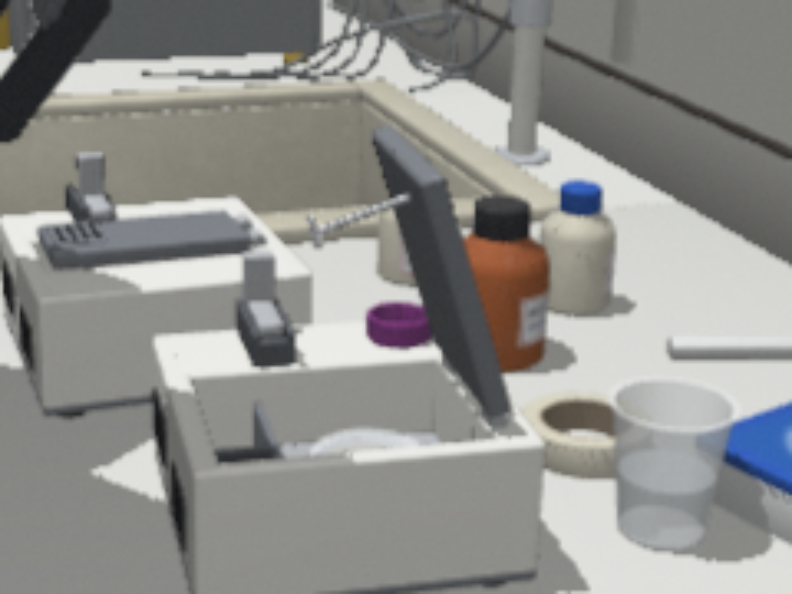

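View pics/top4.png

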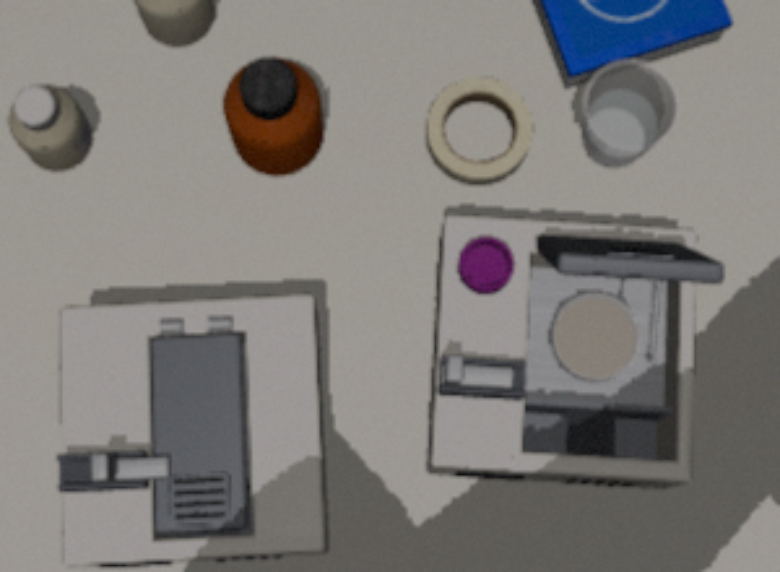

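The wide hatch stands open (free edge at (378,130) in the side crop), with its bolt clear. The narrow chamber and the loose things look unmoved. I'll let it settle and check the angle.

Request:
servo_tool --pt "0 0 0 0 0 0 -1" --pt "0 0 0 0 0 0 -1" --pt "0 0 0 0 0 0 -1" --pt "0 0 0 0 0 0 -1" --pt "0 0 0 0 0 0 -1"

```text
t: 6.0
eef_pos: [0.4045, -0.3261, 0.2788]
tool_rot: [0.002, 0.73, 0.683, 0.002]
force: [-0.7, 0.4, -0.5]
gripper_width: 0.0001
```

```bash
python3 -c "
from h import *
d=get_image('side')
c,n=np.cos(YAW),np.sin(YAW);A=np.array([[c,-n],[n,c]])
a=1.25
for y in(22,-68):
  for dz in (8,-4):
    x=62-126*np.cos(a)+dz*np.sin(a); z=80+126*np.sin(a)+dz*np.cos(a)
    print(y,dz,round(z),np.round((proj(d,[*(A@np.array([x,y])/1000+O),z/1000])-[200,150])*3.3))
f=d['frame'][150:330,200:440]
cv2.imwrite('pics/side5.png',cv2.resize(f,None,fx=3.3,fy=3.3))
b=cv2.imread('pics/side4.png');print(np.abs(b.astype(int)-cv2.imread('pics/side5.png')).max(), state()['t'],state()['force'])
job_done()
"
```

```text
22 8 202 [389. 119.]
22 -4 198 [366. 127.]
-68 8 202 [444. 171.]
-68 -4 198 [418. 181.]
141 6.05 [ 0.75837944 -0.12575662  0.32606838]
the job is handed in; nothing more can be done
```

The wide chamber's hatch is open, and I handed the job in at about 6 s of the 40 s allowed. With the fingertip I pushed the bolt out about 23 mm. Then I pressed the pad to its hard stop, where the force was about 26 N, and backed off up and toward the robot so the hatch could swing up.

**Checks that agreed:**
- **Bolt:** the top image shows its tip clear of the hatch edge.
- **Hatch:** it stands within about 3–4 pixels of where the fully open position (1.25 rad) should appear in the side image.
- **Contact:** wrist force is at noise level, under 1 N, and the arm is well away from everything.
- **Everything else:** the narrow chamber and the loose things look unmoved.

**Weaker points:**
- **Calibration:** the chamber corners were off by up to about 2–3 mm between my fit and the top image, with a slight offset in the side view. The contacts still came within a few millimetres of where I expected them.
- **Stillness check:** the last side picture differed from the one 0.6 s earlier by up to 141 grey levels somewhere. I did not view that last picture. The change may be the arm settling at its edge, but I did not confirm that.

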